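# Weigh a salt shaker on a beam balance and sort it full or for refilling

## Robot

A 6-joint arm with a two-finger parallel gripper is mounted at the origin on a cart in front of the work surface, level with it; the furniture and walls round the work are solid. World frame = base frame: x ahead of the robot, y to its left, z up, the work surface at z = 0. Lengths are in m, angles in rad, forces in N, time in s.
With the tool pointing down it reaches from about 0.35 to 0.725 m from the base axis. Payload 6 kg.
Tool frame: the origin (TCP) lies on the centre line of the jaws, within the pads' length; the fingertips stand 19 mm ahead of it and the grasp point (between the pads) is the TCP; z points along the fingers, y is the line along which they close (so a half turn about z gives the same grasp; the last joint's range is limited). The gripper opens to 85 mm and grips with 20 to 120 N. Pads are 22 mm wide; open, the fingers measure 114 mm over their backs; the gripper's body (76 mm by 85 mm) begins 54 mm behind the grasp point. The pads swing forward as they close: fully open they stand 13 mm farther back than shut.
Start: joints at [1.614, 0.04, 0.085, 0, -1.615, -0.334], TCP at [0.172, 0.575, 0.25] pointing down, gripper open.
Joint ranges: [-2.56, 2.56], [-1.29, 2.01], [-1.08, 1.49], [-3.29, 1.98], [-2.81, -0.18], [-2.99, 2.99]. Speed limits (rad/s): [2.57, 2.57, 3.01, 3.14, 3.14, 3.14].

## Interface

Orientations are given as a 3x3 rotation matrix whose columns are the frame's x, y, z axes.
In Python, from bench import r gives the robot as it stands.
- The arm moves only by the tool play_rows, never from a script. Its argument "commands" is a list of rows, each an object of numbers: "x", "y", "z": the shift along the tool's x, y, z in mm; "rx", "ry", "rz": the turn, a rotation vector about the tool's x, y, z in units of 6 degrees (1.0 is 6 degrees); "fingers": the finger opening in mm, from 0 to 85.4. A call has 1 to 20 rows; each row shifts and turns the commanded pose from where the row before left it, along the tool's axes as they then stand; what a row does not reach is not made up. A row lasts 1/12 s, in which the tool goes at most 41.7 mm and 7.16 degrees, less where a joint would pass 70% of its speed; a pose out of reach is approached as far as the arm can. A call is refused whole if a number of a shift passes 41.7 or a number of a turn 1, either way. A call with a gripper value outside its range is refused whole. The fingers move at their own pace and stop on an object; the grip force is fixed at half the most. Time passes only in rows, so rows that do not move let the fingers close. It gives the time, the measured TCP pose, the force, the opening and the grip force at its end, in the units of the state.
- r.observe(): the state, without advancing time (a new reading comes with each control period).
- r.grab_frame(name): name is "scene" or "side" or "wrist"; returns the picture (384x512x3 uint8, red, green, blue); there is no depth.
- r.camera_info(name): a dict with "mtx" (3x3 intrinsics, pixels), "rvec" (rotation vector, rad) and "tvec" (3), from world to camera coordinates, as OpenCV has them; the wrist camera has in their place "tool_from_camera" (4x4, takes a point from camera to tool coordinates, whose origin is the TCP and whose axes are the flange's). Camera axes: x right, y down, z forward; pixel columns grow to the right and rows downward; lengths in m; the calibration is good to about 2 mm. A picture is of the moment at which its call begins: read the wrist's pose just before it. camera_info takes no time and is no camera call.
- r.finish_job(): hands the job in; it is judged then, once.
The state is a dict: "t": time; "qpos": joint angles; "qvel": joint speeds; "joint_efforts": joint torques, N m; "tool_pos": TCP position; "tcp_rot": TCP orientation; "force": force on the tool from outside, world axes, zero at the start; "moment": the same for the moment, N m; "opening": opening from 0.0 (shut) to 1.0 (fully open); "grasp_force": force on a finger pad.
Only numpy, scipy, OpenCV 4.12 (cv2) and the standard library are available. Lean on these libraries where they do the work, as an engineer would, in place of code of your own. Each camera call takes 0.05 s, during which the arm holds its last target. There are 200 camera calls.

## Task

Stand the salt shaker on the pan of the beam balance and let go of it, then push the balance's thumb key down with gentle, felt force and hold it for a good second, so that the beam is free to swing, and see which way it tips. If the pan sinks, the shaker is full enough: stand it upright in the wooden tray; if the pan rises, it wants refilling: stand it upright in the bowl. Never lean hard on the balance, and leave the jars and the other things where they are.

Things in the scene. Friction and masses are not known exactly. Their poses are not given: they have to be found in the camera images.
- shaker_mid (a point): centre (45 mm above the foot) of the salt shaker: plain grey, round, upright, 44 mm across, 90 mm high; the lower 74 mm nearly straight-sided, the top a narrower dome with small holes. Grip it round the straight body, a little above the centre. Its weight differs each time (48 to 192 g) and cannot be seen.
- shaker: the same shaker; origin at the centre of its foot, z up along it.
- balance: beam balance, fixed: grey plinth 150 (x) by 210 mm (y), top 20 mm up; beam along y; steel counterweight on its left (+y) arm, pan on its right (-y) arm, thumb key in front (-x). Origin on the worktop under the pivot; x points away from the robot, turned up to 0.2 rad. All of it is below 0.11 m. Its bearings are delicate: push no part of it with over 16 N, nor set the shaker on it with over 8 N.
- pan_top (a point): centre of the top face of the balance's pan, a flat steel disc 92 mm across without a rim, 103 mm above the worktop, 100 mm to the right of the pivot. The pan stays level; it moves up or down by up to 10 mm as the beam swings.
- beam (a joint): tilt of the beam (rad): 0 level, positive = pan down (load heavier than 120 g), negative = pan up (lighter); 0.033 per 10 g of difference, stops at +-0.10. While the key is up, two sprung posts hold the beam level whatever the load; it swings only while the key is held down, and rests within 0.7 s. Within 8 g of 120 g either place is accepted.
- key (a point): point on the plinth's top (20 mm up), straight below the thumb key: a round black button, 27 mm across, 80 mm in front of the pivot. It is screwed up or down differently each time: its top lies 22 to 42 mm above this point, which no reading gives. Feel for it with shut fingertips.
- pivot (a point): the beam's pivot, 85 mm above the worktop. Its key is pushed straight down against a spring: it gives from about 3 N and takes 1.8 N more per mm. The beam is wholly free once the key is 4.5 mm down (11 N); it counts as held down from 10 N. Aim for 13 N and hold it for 1 s or more, until the beam rests; over 16 N is too hard, and at 10 mm of travel is a rigid stop.
- tray: open wooden tray for full shakers, fixed, 110 mm square, walls 18 mm high and 6 mm thick, floor 6 mm thick. Origin at the centre of its underside. (A wall cabinet hangs 0.44 m above the worktop, to the left of y = 0.3 and from x = 0.53 on: keep the arm in front of it.)
- bowl: thin round plastic bowl for shakers to be refilled, 125 mm across the rim and 44 mm high, with a flat floor 2 mm thick and about 60 mm across; loose, light. Origin at the centre of its underside. Stand the shaker in its middle.
- jar_a: bystander: spice jar with a dark cap, 44 mm across, 108 mm high; origin at the centre of its foot.
- jar_b: bystander: spice jar with a white cap, 47 mm across, 108 mm high; origin at the centre of its foot.
- potato: bystander: small potato, 45 x 49 x 34 mm, which changes places with the shaker; origin at the centre of its underside.
Not all that is in view belongs to the job. Leave any pink, red or turquoise look-alike of the shaker alone.

How it is judged:
On the way, in this order (a step that is already met when the one before it is completed fails the run):
1. the shaker stands upright on the balance pan, let go (horizontal distance between shaker_mid and pan_top below 0.035 m and z of shaker_mid in the frame of pan_top between 0.038 and 0.052 m and angle between shaker_mid's own z axis and vertical below 0.15 rad and contact force between the fingers and shaker below 0.1 N), for 0.3 s.
2. with the shaker standing free on the pan, the thumb key is held down with 10 to 16 N for a second, the beam coming to rest (all of step 1 and contact force between the fingers and balance above 10 N and horizontal distance between the grasp point and key below 0.022 m and velocity of joint beam between -0.15 and 0.15 rad/s), for 0.9 s.
At the end, for the whole second after the job is handed in: the shaker stands upright (within 0.15 rad) and at rest: in the tray (within 35 mm of its centre) if it weighs more than the balance's 120 g, in the bowl (within 25 mm of its centre, the bowl level) if it weighs less; within 8 g of 120 g either will do (angle between shaker_mid's own z axis and vertical below 0.15 rad and linear speed of shaker below 0.02 m/s and angle between bowl's own z axis and vertical below 0.1 rad and ((horizontal distance between shaker_mid and tray below 0.035 m and z of shaker_mid in the frame of tray between 0.043 and 0.059 m and contact force between shaker and anything else above 1.1 N) or (horizontal distance between shaker_mid and bowl below 0.025 m and z of shaker_mid in the frame of bowl between 0.039 and 0.055 m and contact force between shaker and anything else below 1.255 N))); the robot touches nothing.
It fails at once if the gripper or arm pushes on the balance with more than 16 N (contact force between any of the fingers, the arm and balance above 16 N).
It fails at once if the shaker is pushed onto the balance with more than 8 N (contact force between shaker and balance above 8 N).
It fails at once if a jar or the potato is moved by more than 25 mm (distance of any of jar_a, jar_b, potato from where it was at the start of the episode above 0.025 m).
It fails at once if a jar is tipped (angle between any of jar_a, jar_b's own z axis and vertical above 0.35 rad).
It also fails if it takes over 72 s, if anything falls off the work surface, if the arm or the gripper's body presses on something with over 40 N, if the wrist force passes 120 N, or if a joint passes its speed limit or range.

## Working session

There is one attempt and no reset: what is moved stays moved. The work goes in short steps, Python scripts to look and compute and a tool call to move; the robot and the scene stay as the last step left them, time stands still between calls to the robot, and variables do not carry over. Pictures are saved under pics/ and viewed, at most 10 in all, crops included, and the job is handed in when it is done.

Besides the shell and the picture viewer there is one more tool, called after "Emit:" as name(argument=value, ...), one argument or row to a line, values as JSON. play_rows: Moves the arm, as the interface text tells. Its arguments: {"type":"object","properties":{"commands":{"type":"array"}},"required":["commands"]}

```bash
mkdir -p pics; cat > h.py <<'E'
import numpy as np,cv2
from bench import r
def ray(cam,u,v):
    c=r.camera_info(cam);K=np.array(c["mtx"])
    d=np.linalg.inv(K)@[u,v,1]
    if cam=="wrist":
        o=r.observe();T=np.array(c["tool_from_camera"]);R=np.array(o["tcp_rot"])
        return R@T[:3,3]+np.array(o["tool_pos"]),R@T[:3,:3]@d
    R=cv2.Rodrigues(np.array(c["rvec"],float))[0]
    return -R.T@np.array(c["tvec"],float).ravel(),R.T@d
def plane(cam,u,v,z):
    o,d=ray(cam,u,v);return o+d*(z-o[2])/d[2]
def proj(cam,p):
    c=r.camera_info(cam);return cv2.projectPoints(np.array([p],float),np.array(c["rvec"],float),np.array(c["tvec"],float),np.array(c["mtx"]),None)[0].ravel()
def save(cam,n,crop=None,s=1):
    im=r.grab_frame(cam)[:,:,::-1]
    if crop: im=im[crop[1]:crop[3],crop[0]:crop[2]]
    cv2.imwrite(f"pics/{n}.png",cv2.resize(im,None,fx=s,fy=s,interpolation=cv2.INTER_CUBIC));return im
E
python3 - <<'E'
from h import *
save("scene","s1",s=1.5);save("side","d1",s=1.5)
o=r.observe();print(o["t"],o["tool_pos"],o["tcp_rot"],o["force"],o["opening"])
for c in("scene","side"):print(ray(c,256,192))
print(r.camera_info("wrist"))
E
```

```text
0.1 [0.17188677 0.57459527 0.24938908] [[ 9.58018635e-01 -2.86705771e-01 -3.09656807e-04]
 [-2.86705900e-01 -9.58017389e-01 -1.55224783e-03]
 [ 1.48381806e-04  1.57586278e-03 -9.99998747e-01]] [-0.08733916  0.00744925  0.51827155] 1.0028248187362219
(array([-0.25915165,  0.82000276,  0.50831883]), array([ 0.71621116, -0.5480478 , -0.43230277]))
(array([ 0.53454544, -0.50454907,  0.7565935 ]), array([-0.07047236,  0.75625049, -0.65052318]))
{'mtx': array([[289.22123167,   0.        , 254.51695625],
       [  0.        , 289.22123167, 190.4881031 ],
       [  0.        ,   0.        ,   1.        ]]), 'tool_from_camera': array([[ 8.57278379e-04, -9.48828968e-01, -3.15789255e-01,
         8.04581534e-02],
       [ 9.99999434e-01,  1.01239885e-03, -3.27165854e-04,
        -8.64440195e-05],
       [ 6.30129118e-04, -3.15788796e-01,  9.48829299e-01,
        -1.22620966e-01],
       [ 0.00000000e+00,  0.00000000e+00,  0.00000000e+00,
         1.00000000e+00]])}
```

View pics/s1.png

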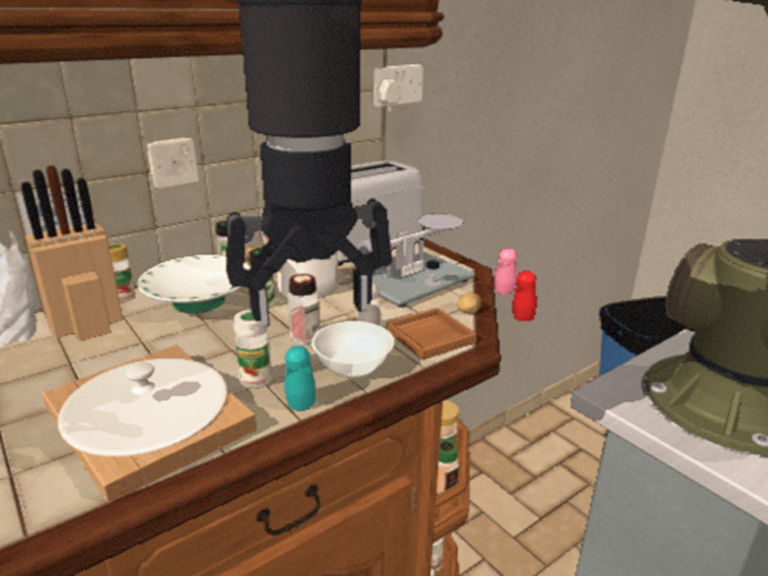

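View pics/d1.png

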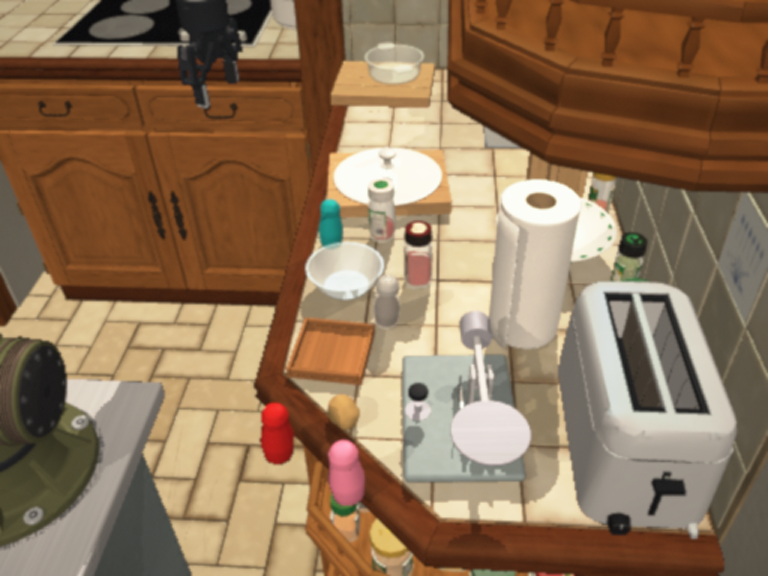

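The grey shaker is at side (387,302) and scene (368,308) in the 1.5x views. It could be confused with the turquoise shaker (side 330,222), pink (346,475), red (277,433), jar_b (381,210), jar_a (418,255) and the potato (343,410). I choose the plain grey one and check it in a close crop.

```bash
python3 - <<'E'
from h import *
save("side","c1",(180,140,370,330),4*0.78)
P=lambda u,v,z:np.round(plane("side",u/1.5,v/1.5,z),4)
print("shaker foot",P(387,322,0),"top",P(387,278,.09))
for c in [(404,356),(511,354),(523,479),(404,478)]:print("pl",P(*c,.02))
print("pan",P(491,432,.103),"keybtn",P(418,391,.05))
for c in [(308,321),(375,323),(365,382),(289,374)]:print("tray",P(*c,.018))
print("bowl rim",P(345,270,.044)," L",P(306,270,.044),P(384,270,.044))
print("jara",P(418,231,.108),"jarb",P(380,186,.108),"pot",P(343,410,.017),"turq",P(330,205,.09))
E
```

```text
shaker foot [0.463  0.2943 0.    ] top [0.4651 0.2931 0.09  ]
pl [0.4941 0.2035 0.02  ]
pl [0.647  0.2145 0.02  ]
pl [0.6481 0.0048 0.02  ]
pl [ 0.5043 -0.0012  0.02  ]
pan [0.6038 0.0086 0.103 ] keybtn [0.5172 0.1123 0.05  ]
tray [0.3444 0.2722 0.018 ]
tray [0.4467 0.2723 0.018 ]
tray [0.4425 0.1531 0.018 ]
tray [0.3341 0.163  0.018 ]
bowl rim [0.3921 0.3652 0.044 ]  L [0.3297 0.3627 0.044 ] [0.4542 0.3677 0.044 ]
jara [0.5072 0.3868 0.108 ] jarb [0.4387 0.513  0.108 ] pot [0.4175 0.103  0.017 ] turq [0.3566 0.4798 0.09  ]
```

View pics/c1.png

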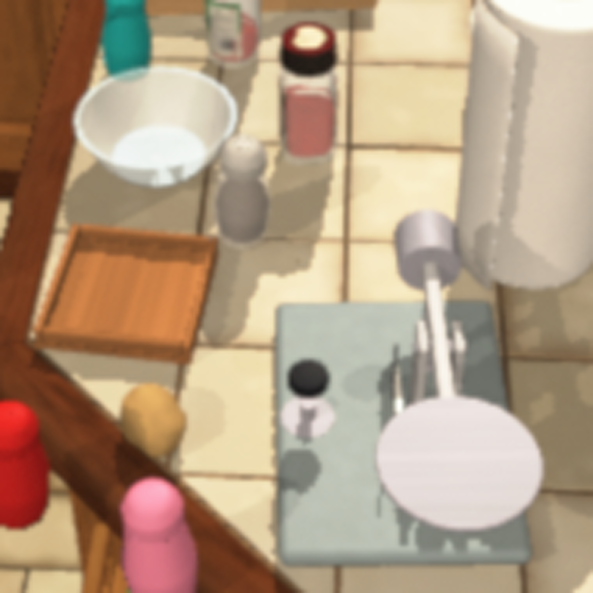

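The crop shows the plain grey shaker with its holed dome at crop (242,190), standing beside the bowl, tray and jar_a. The pan is at crop (460,462) and the key button at (308,380). I turn the tool and go above the shaker.

Emit:
play_rows(
  commands=[
    {"rz": 1, "fingers": 70},
    {"rz": 1},
    {"rz": 1},
    {"rz": 1},
    {"rz": 1},
    {"rz": 1},
    {"rz": 1},
    {"rz": 1},
    {"rz": 1},
    {"rz": 1},
  ],
)

```text
invalid input at $.commands[0]: expected keys x, y, z, rx, ry, rz, fingers
```

Emit:
play_rows(
  commands=[
    {"x": 28.4, "y": -18.3},
    {"x": 28.4, "y": -18.3},
    {"x": 28.4, "y": -18.3},
    {"x": 28.4, "y": -18.3},
    {"x": 28.4, "y": -18.3},
    {"x": 28.4, "y": -18.3},
    {"x": 28.4, "y": -18.3},
    {"x": 28.4, "y": -18.3},
    {"x": 28.4, "y": -18.3},
    {"x": 28.4, "y": -18.3},
    {"x": 28.4, "y": -18.3},
    {"x": 28.4, "y": -18.3},
    {},
    {},
    {},
  ],
)

```text
invalid input at $.commands[0]: expected keys x, y, z, rx, ry, rz, fingers
```

```bash
python3 - <<'E'
from h import *
save("wrist","w1",s=1.5)
o=r.observe();print(o["t"],o["tool_pos"],o["tcp_rot"],o["qpos"],o["opening"])
E
```

```text
0.2 [0.17193422 0.57464279 0.24966194] [[ 9.58013679e-01 -2.86722441e-01 -1.78249087e-04]
 [-2.86722454e-01 -9.58013017e-01 -1.13761187e-03]
 [ 1.55413908e-04  1.14095575e-03 -9.99999337e-01]] [ 1.61370511e+00  4.05984760e-02  8.42028416e-02 -2.27110782e-04
 -1.61552961e+00 -3.33722795e-01] 1.00017618878302
```

View pics/w1.png

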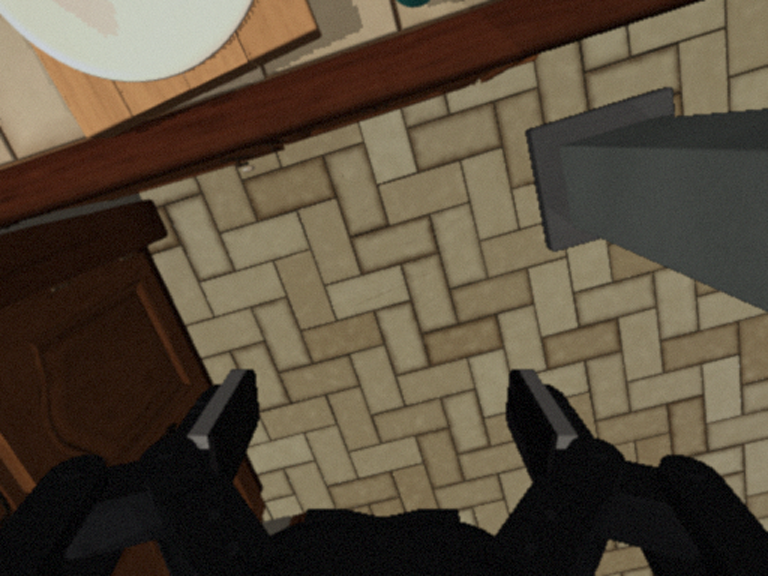

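The view shows only floor and the worktop edge, because the rows were refused (every key is required). I resend them in full.

Emit:
play_rows(
  commands=[
    {"x": 0, "y": 0, "z": 0, "rx": 0, "ry": 0, "rz": 1, "fingers": 70},
    {"x": 0, "y": 0, "z": 0, "rx": 0, "ry": 0, "rz": 1, "fingers": 70},
    {"x": 0, "y": 0, "z": 0, "rx": 0, "ry": 0, "rz": 1, "fingers": 70},
    {"x": 0, "y": 0, "z": 0, "rx": 0, "ry": 0, "rz": 1, "fingers": 70},
    {"x": 0, "y": 0, "z": 0, "rx": 0, "ry": 0, "rz": 1, "fingers": 70},
    {"x": 0, "y": 0, "z": 0, "rx": 0, "ry": 0, "rz": 1, "fingers": 70},
    {"x": 0, "y": 0, "z": 0, "rx": 0, "ry": 0, "rz": 1, "fingers": 70},
    {"x": 0, "y": 0, "z": 0, "rx": 0, "ry": 0, "rz": 1, "fingers": 70},
    {"x": 0, "y": 0, "z": 0, "rx": 0, "ry": 0, "rz": 1, "fingers": 70},
    {"x": 0, "y": 0, "z": 0, "rx": 0, "ry": 0, "rz": 1, "fingers": 70},
  ],
)

```text
t: 1.03
tool_pos: [0.1719, 0.5747, 0.25]
tcp_rot: [[0.226, -0.974, -0.0], [-0.974, -0.226, -0.001], [0.001, 0.0, -1.0]]
force: [-0.6, 0.2, 0.1]
opening: 0.814
grasp_force: 0.0
```

Emit:
play_rows(
  commands=[
    {"x": 28.4, "y": -18.3, "z": 0, "rx": 0, "ry": 0, "rz": 0, "fingers": 70},
    {"x": 28.4, "y": -18.3, "z": 0, "rx": 0, "ry": 0, "rz": 0, "fingers": 70},
    {"x": 28.4, "y": -18.3, "z": 0, "rx": 0, "ry": 0, "rz": 0, "fingers": 70},
    {"x": 28.4, "y": -18.3, "z": 0, "rx": 0, "ry": 0, "rz": 0, "fingers": 70},
    {"x": 28.4, "y": -18.3, "z": 0, "rx": 0, "ry": 0, "rz": 0, "fingers": 70},
    {"x": 28.4, "y": -18.3, "z": 0, "rx": 0, "ry": 0, "rz": 0, "fingers": 70},
    {"x": 28.4, "y": -18.3, "z": 0, "rx": 0, "ry": 0, "rz": 0, "fingers": 70},
    {"x": 28.4, "y": -18.3, "z": 0, "rx": 0, "ry": 0, "rz": 0, "fingers": 70},
    {"x": 28.4, "y": -18.3, "z": 0, "rx": 0, "ry": 0, "rz": 0, "fingers": 70},
    {"x": 28.4, "y": -18.3, "z": 0, "rx": 0, "ry": 0, "rz": 0, "fingers": 70},
    {"x": 28.4, "y": -18.3, "z": 0, "rx": 0, "ry": 0, "rz": 0, "fingers": 70},
    {"x": 28.4, "y": -18.3, "z": 0, "rx": 0, "ry": 0, "rz": 0, "fingers": 70},
    {"x": 0, "y": 0, "z": 0, "rx": 0, "ry": 0, "rz": 0, "fingers": 70},
    {"x": 0, "y": 0, "z": 0, "rx": 0, "ry": 0, "rz": 0, "fingers": 70},
    {"x": 0, "y": 0, "z": 0, "rx": 0, "ry": 0, "rz": 0, "fingers": 70},
  ],
)

```text
t: 2.28
tool_pos: [0.4642, 0.2938, 0.25]
tcp_rot: [[0.23, -0.973, -0.0], [-0.973, -0.23, -0.0], [0.0, 0.001, -1.0]]
force: [0.6, 0.6, 0.2]
opening: 0.817
grasp_force: 0.0
```

```bash
python3 - <<'E'
from h import *
save("wrist","w2",s=1.5)
o=r.observe();print(o["t"],o["tool_pos"],o["tcp_rot"],o["qpos"],o["opening"],o["force"])
E
```

```text
2.3333 [0.46388722 0.29426437 0.25011263] [[ 2.31164272e-01 -9.72914672e-01 -3.47720336e-04]
 [-9.72914733e-01 -2.31164239e-01 -1.33322352e-04]
 [ 4.93307659e-05  3.69121602e-04 -9.99999931e-01]] [ 9.30963991e-01 -9.43186687e-02 -4.72769824e-02 -1.99561979e-04
 -1.61815257e+00 -6.97699218e-01] 0.8183206149601177 [ 0.97342465 -0.06599291 -0.3014174 ]
```

View pics/w2.png

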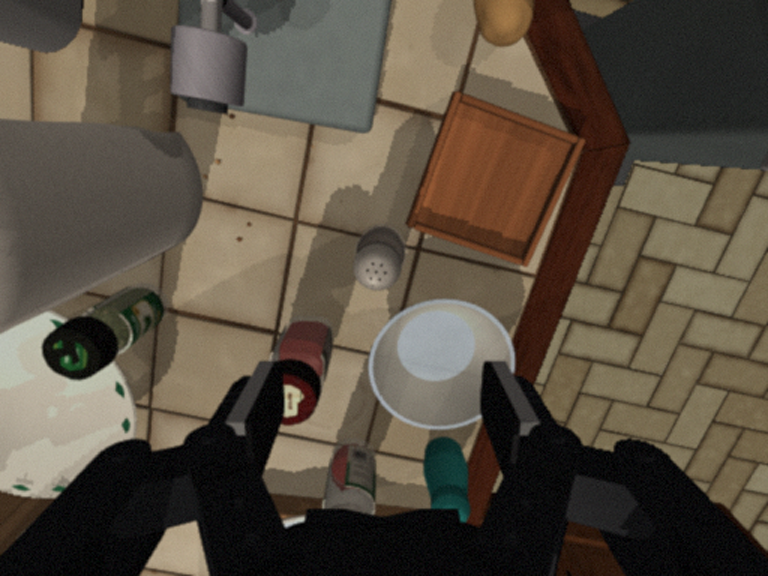

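The wrist view shows the shaker dome at (376,269), bowl rim centre at (442,364), tray corners at (458,93), (582,141), (526,263) and (409,223), and the jar_a cap at (296,392).

```bash
python3 - <<'E'
from h import *
P=lambda u,v,z:np.round(plane("wrist",u/1.5,v/1.5,z),4)
print("dome",P(376,269,.088),"body foot far side",P(385,228,.06))
t=[P(458,93,.018),P(582,141,.018),P(526,263,.018),P(409,223,.018)];print("tray",t,np.mean(t,0))
print("bowl",P(442,364,.044),P(370,364,.044),P(515,364,.044),P(442,300,.044),P(442,428,.044),"floor",P(437,345,.002))
print("jara",P(296,392,.108),"pot",P(502,15,.02))
print("towel edge", P(200,190,0.1),"plinth corner",P(370,131,.02))
E
```

```text
dome [0.4666 0.2971 0.088 ] body foot far side [0.4658 0.2734 0.06  ]
tray [array([0.4343, 0.169 , 0.018 ]), array([0.331 , 0.1795, 0.018 ]), array([0.3405, 0.2826, 0.018 ]), array([0.4455, 0.2726, 0.018 ])] [0.387825 0.225925 0.018   ]
bowl [0.3906 0.3786 0.044 ] [0.4501 0.3928 0.044 ] [0.3302 0.3642 0.044 ] [0.4065 0.3228 0.044 ] [0.3729 0.4405 0.044 ] floor [0.389  0.3811 0.002 ]
jara [0.5018 0.3918 0.108 ] pot [0.4188 0.1133 0.02  ]
towel edge [0.5845 0.2695 0.1   ] plinth corner [0.4925 0.2106 0.02  ]
```

Emit:
play_rows(
  commands=[
    {"x": -1, "y": -2, "z": 25, "rx": 0, "ry": 0, "rz": 0, "fingers": 70},
    {"x": 0, "y": 0, "z": 35, "rx": 0, "ry": 0, "rz": 0, "fingers": 70},
    {"x": 0, "y": 0, "z": 35, "rx": 0, "ry": 0, "rz": 0, "fingers": 70},
    {"x": 0, "y": 0, "z": 30, "rx": 0, "ry": 0, "rz": 0, "fingers": 70},
    {"x": 0, "y": 0, "z": 25, "rx": 0, "ry": 0, "rz": 0, "fingers": 70},
    {"x": 0, "y": 0, "z": 20, "rx": 0, "ry": 0, "rz": 0, "fingers": 70},
    {"x": 0, "y": 0, "z": 15, "rx": 0, "ry": 0, "rz": 0, "fingers": 70},
    {"x": 0, "y": 0, "z": 10, "rx": 0, "ry": 0, "rz": 0, "fingers": 70},
    {"x": 0, "y": 0, "z": 0, "rx": 0, "ry": 0, "rz": 0, "fingers": 55},
    {"x": 0, "y": 0, "z": 0, "rx": 0, "ry": 0, "rz": 0, "fingers": 46},
    {"x": 0, "y": 0, "z": 0, "rx": 0, "ry": 0, "rz": 0, "fingers": 30},
    {"x": 0, "y": 0, "z": 0, "rx": 0, "ry": 0, "rz": 0, "fingers": 30},
    {"x": 0, "y": 0, "z": 0, "rx": 0, "ry": 0, "rz": 0, "fingers": 30},
    {"x": 0, "y": 0, "z": 0, "rx": 0, "ry": 0, "rz": 0, "fingers": 30},
  ],
)

```text
t: 3.5
tool_pos: [0.4666, 0.2961, 0.0571]
tcp_rot: [[0.231, -0.973, 0.002], [-0.973, -0.231, 0.002], [-0.002, -0.002, -1.0]]
force: [-1.9, 0.5, 5.5]
opening: 0.424
grasp_force: 60.1
```

Emit:
play_rows(
  commands=[
    {"x": 0, "y": 0, "z": -10, "rx": 0, "ry": 0, "rz": 0, "fingers": 30},
    {"x": 0, "y": 0, "z": -25, "rx": 0, "ry": 0, "rz": 0, "fingers": 30},
    {"x": 0, "y": 0, "z": -35, "rx": 0, "ry": 0, "rz": 0, "fingers": 30},
    {"x": 0, "y": 0, "z": -35, "rx": 0, "ry": 0, "rz": 0, "fingers": 30},
    {"x": 0, "y": 0, "z": -35, "rx": 0, "ry": 0, "rz": 0, "fingers": 30},
    {"x": 0, "y": 0, "z": -25, "rx": 0, "ry": 0, "rz": 0, "fingers": 30},
    {"x": 0, "y": 0, "z": -10, "rx": 0, "ry": 0, "rz": 0, "fingers": 30},
    {"x": 0, "y": 0, "z": 0, "rx": 0, "ry": 0, "rz": 0, "fingers": 30},
    {"x": 0, "y": 0, "z": 0, "rx": 0, "ry": 0, "rz": 0, "fingers": 30},
  ],
)

```text
t: 4.25
tool_pos: [0.4657, 0.2953, 0.2294]
tcp_rot: [[0.231, -0.973, -0.001], [-0.973, -0.231, 0.0], [-0.0, 0.001, -1.0]]
force: [-0.1, 0.4, -1.8]
opening: 0.423
grasp_force: 59.3
```

```bash
python3 - <<'E'
from h import *
o=r.observe();print(o["t"],o["tool_pos"],o["force"],o["opening"],o["grasp_force"])
P=lambda u,v,z:np.round(plane("side",u/1.5,v/1.5,z),4)
print("toaster",P(568,360,.1),P(585,500,.03),P(577,300,.2),P(600,440,.18))
im=save("side","d2",s=1.5)
# pan: bright low-saturation blob
hsv=cv2.cvtColor(im.copy(),cv2.COLOR_BGR2HSV)
g=im[:,:,::-1].astype(int)
print(im[288,327],im[300,345],im[236,310])
p=im[288,327].astype(int);m=(np.abs(im.astype(int)-p).max(2)<22).astype(np.uint8)
n,l,s,c=cv2.connectedComponentsWithStats(m);k=l[288,327];print(s[k],c[k])
cn=max(cv2.findContours((l==k).astype(np.uint8),0,2)[0],key=len);e=cv2.fitEllipse(cv2.convexHull(cn));print(e)
print("pan",plane("side",*e[0],.103))
E
```

```text
4.25 [0.46572266 0.2953006  0.22941611] [-0.08646888  0.35879556 -1.78000656] 0.4225476611257876 59.34224908865872
toaster [0.7057 0.1292 0.1   ] [ 0.7159 -0.027   0.03  ] [0.702  0.1304 0.2   ] [ 0.7028 -0.0564  0.18  ]
[227 229 239] [222 225 234] [189 223 234]
[ 301  230   52   79 1855] [325.96334232 284.33153639]
((322.83441162109375, 270.3319396972656), (55.32437515258789, 82.62232208251953), 160.26170349121094)
pan [0.59747784 0.04728227 0.103     ]
```

View pics/d2.png

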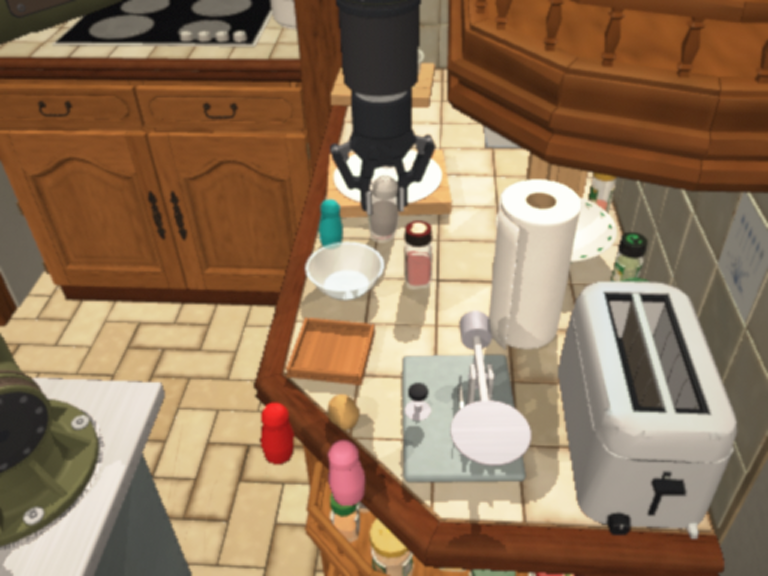

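The side view shows the shaker held upright and lifted at (383,210), with the pan ellipse spanning 451–531 by 402–463. I move halfway to the pan and look from the wrist.

Emit:
play_rows(
  commands=[
    {"x": 15, "y": -4, "z": 0, "rx": 0, "ry": 0, "rz": 0, "fingers": 30},
    {"x": 30, "y": -7, "z": 0, "rx": 0, "ry": 0, "rz": 0, "fingers": 30},
    {"x": 30, "y": -7, "z": 0, "rx": 0, "ry": 0, "rz": 0, "fingers": 30},
    {"x": 30, "y": -7, "z": 0, "rx": 0, "ry": 0, "rz": 0, "fingers": 30},
    {"x": 30, "y": -7, "z": 0, "rx": 0, "ry": 0, "rz": 0, "fingers": 30},
    {"x": 15, "y": -4, "z": 0, "rx": 0, "ry": 0, "rz": 0, "fingers": 30},
    {"x": 0, "y": 0, "z": 0, "rx": 0, "ry": 0, "rz": 0, "fingers": 30},
    {"x": 0, "y": 0, "z": 0, "rx": 0, "ry": 0, "rz": 0, "fingers": 30},
    {"x": 0, "y": 0, "z": 0, "rx": 0, "ry": 0, "rz": 0, "fingers": 30},
  ],
)

```text
t: 5.05
tool_pos: [0.5351, 0.1578, 0.2286]
tcp_rot: [[0.231, -0.973, -0.002], [-0.973, -0.231, -0.001], [0.001, 0.003, -1.0]]
force: [-0.1, -0.2, -0.2]
opening: 0.422
grasp_force: 59.3
```

```bash
python3 - <<'E'
from h import *
o=r.observe();print(o["t"],o["tool_pos"],o["force"])
save("wrist","w3",s=1.5)
print(proj("side",[.4657,.2953,.172])*1.5)
E
```

```text
5.05 [0.53507459 0.15782061 0.22863126] [-0.06364498 -0.24033596 -0.16178857]
[386.19966656 231.80348007]
```

View pics/w3.png

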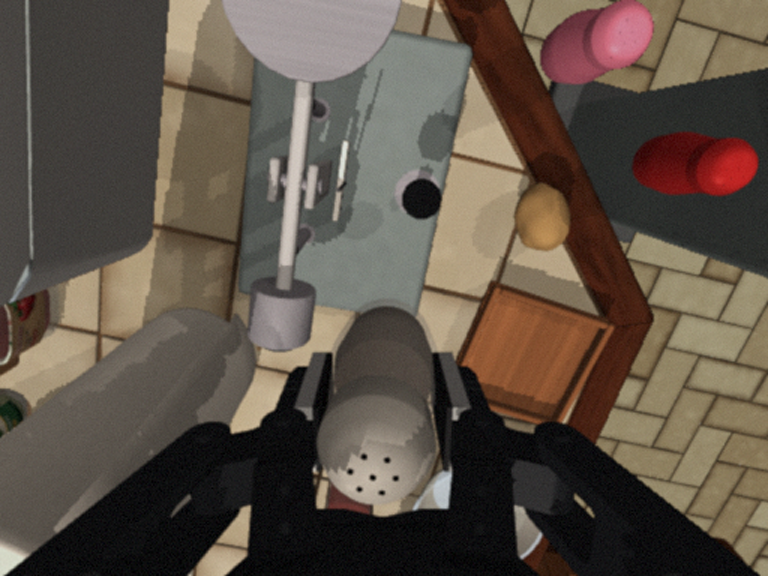

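The wrist view shows the key button at (422,199), the pan's near edge at (312,81) with its sides near columns 222 and 401, the pivot near (295,185) and the tray corners at (497,284) and (612,325).

```bash
python3 - <<'E'
from h import *
P=lambda u,v,z:np.round(plane("wrist",u/1.5,v/1.5,z),4)
print("pan near",P(312,81,.103),"L",P(223,2,.103),"R",P(401,2,.103))
for z in(.042,.052,.062):print("key",z,P(422,199,z),np.round(plane("side",418/1.5,391/1.5,z),4))
print("key base ring",P(418,193,.025))
print("plinth",P(472,46,.02),P(415,314,.02),P(241,290,.02))
print("weight",P(283,288,.085),"pan/beam end",P(303,82,.09))
print("tray",P(497,284,.018),P(612,325,.018))
im=r.grab_frame("wrist")[:50,140:280].astype(int)
m=((im.max(2)-im.min(2)<30)&(im.min(2)>120)).astype(np.uint8)
cn=max(cv2.findContours(m,0,1)[0],key=cv2.contourArea)[:,0]+[140,0]
q=np.array([plane("wrist",u+.5,v+.5,.103)[:2] for u,v in cn if v>2])
A=np.c_[2*q,np.ones(len(q))];s=np.linalg.lstsq(A,(q**2).sum(1),rcond=None)[0];print("circ",s[:2],np.sqrt(s[2]+s[0]**2+s[1]**2),len(q))
E
```

```text
pan near [0.5954 0.0589 0.103 ] L [0.6449 0.034  0.103 ] R [0.559  0.0135 0.103 ]
key 0.042 [0.5164 0.1105 0.042 ] [0.517  0.1193 0.042 ]
key 0.052 [0.5176 0.1095 0.052 ] [0.5172 0.1106 0.052 ]
key 0.062 [0.5188 0.1085 0.062 ] [0.5175 0.1018 0.062 ]
key base ring [0.5184 0.1086 0.025 ]
plinth [0.5075 0.0054 0.02  ] [0.495  0.2045 0.02  ] [0.6372 0.2169 0.02  ]
weight [0.5944 0.1823 0.085 ] pan/beam end [0.6024 0.0595 0.09  ]
tray [0.4367 0.1645 0.018 ] [0.3318 0.1766 0.018 ]
circ [0.59551651 0.01748093] 0.04506670604997765 229
```

Emit:
play_rows(
  commands=[
    {"x": 15, "y": -3, "z": 0, "rx": 0, "ry": 0, "rz": 0, "fingers": 30},
    {"x": 25, "y": -5, "z": 0, "rx": 0, "ry": 0, "rz": 0, "fingers": 30},
    {"x": 30, "y": -6, "z": 0, "rx": 0, "ry": 0, "rz": 0, "fingers": 30},
    {"x": 30, "y": -6, "z": 0, "rx": 0, "ry": 0, "rz": 0, "fingers": 30},
    {"x": 30, "y": -6, "z": 0, "rx": 0, "ry": 0, "rz": 0, "fingers": 30},
    {"x": 15, "y": -3, "z": 0, "rx": 0, "ry": 0, "rz": 0, "fingers": 30},
    {"x": 10, "y": -2, "z": 0, "rx": 0, "ry": 0, "rz": 0, "fingers": 30},
    {"x": 0, "y": 0, "z": 10, "rx": 0, "ry": 0, "rz": 0, "fingers": 30},
    {"x": 0, "y": 0, "z": 15, "rx": 0, "ry": 0, "rz": 0, "fingers": 30},
    {"x": 0, "y": 0, "z": 15, "rx": 0, "ry": 0, "rz": 0, "fingers": 30},
    {"x": 0, "y": 0, "z": 12, "rx": 0, "ry": 0, "rz": 0, "fingers": 30},
    {"x": 0, "y": 0, "z": 7, "rx": 0, "ry": 0, "rz": 0, "fingers": 30},
    {"x": 0, "y": 0, "z": 2, "rx": 0, "ry": 0, "rz": 0, "fingers": 30},
    {"x": 0, "y": 0, "z": 0, "rx": 0, "ry": 0, "rz": 0, "fingers": 30},
    {"x": 0, "y": 0, "z": 0, "rx": 0, "ry": 0, "rz": 0, "fingers": 30},
    {"x": 0, "y": 0, "z": 0, "rx": 0, "ry": 0, "rz": 0, "fingers": 30},
  ],
)

```text
t: 6.48
tool_pos: [0.602, 0.0141, 0.1705]
tcp_rot: [[0.231, -0.973, 0.002], [-0.973, -0.231, 0.0], [0.0, -0.002, -1.0]]
force: [-0.4, 0.1, -1.1]
opening: 0.425
grasp_force: 59.3
```

```bash
python3 - <<'E'
from h import *
o=r.observe();print(o["t"],o["tool_pos"],o["force"])
save("side","d3",(180,140,370,330),4*0.78)
E
```

```text
6.4833 [0.60200837 0.0141444  0.17048709] [-0.44626278  0.13488125 -1.08758273]
```

View pics/d3.png

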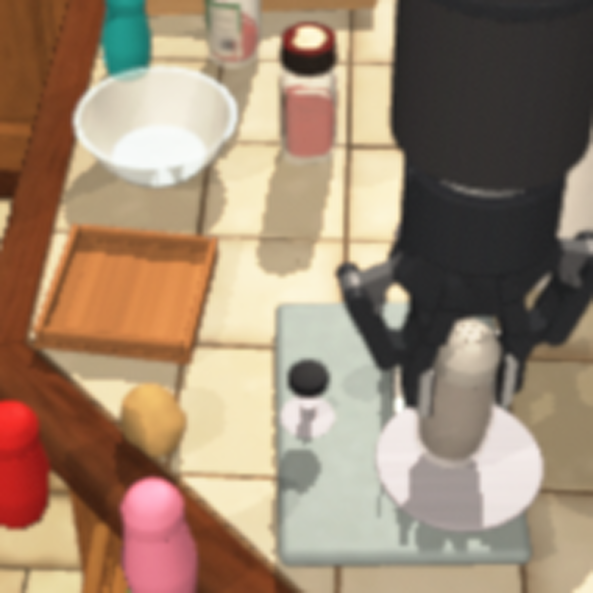

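The shaker hangs about 10 mm above the pan, its foot at crop (457,450) near the pan centre (460,462). I lower it gently.

Emit:
play_rows(
  commands=[
    {"x": 0, "y": 0, "z": 3, "rx": 0, "ry": 0, "rz": 0, "fingers": 30},
    {"x": 0, "y": 0, "z": 2, "rx": 0, "ry": 0, "rz": 0, "fingers": 30},
    {"x": 0, "y": 0, "z": 1, "rx": 0, "ry": 0, "rz": 0, "fingers": 30},
    {"x": 0, "y": 0, "z": 1, "rx": 0, "ry": 0, "rz": 0, "fingers": 30},
    {"x": 0, "y": 0, "z": 0, "rx": 0, "ry": 0, "rz": 0, "fingers": 30},
    {"x": 0, "y": 0, "z": 0, "rx": 0, "ry": 0, "rz": 0, "fingers": 30},
    {"x": 0, "y": 0, "z": 0, "rx": 0, "ry": 0, "rz": 0, "fingers": 30},
  ],
)

```text
t: 7.12
tool_pos: [0.6016, 0.0139, 0.1624]
tcp_rot: [[0.231, -0.973, 0.0], [-0.973, -0.231, -0.0], [0.0, -0.0, -1.0]]
force: [-1.2, 0.4, -1.6]
opening: 0.42
grasp_force: 59.3
```

Emit:
play_rows(
  commands=[
    {"x": 0, "y": 0, "z": 0.7, "rx": 0, "ry": 0, "rz": 0, "fingers": 30},
    {"x": 0, "y": 0, "z": 0, "rx": 0, "ry": 0, "rz": 0, "fingers": 30},
    {"x": 0, "y": 0, "z": 0, "rx": 0, "ry": 0, "rz": 0, "fingers": 30},
  ],
)

```text
t: 7.37
tool_pos: [0.6016, 0.014, 0.1616]
tcp_rot: [[0.231, -0.973, -0.0], [-0.973, -0.231, -0.0], [0.0, 0.0, -1.0]]
force: [0.6, -0.5, -1.4]
opening: 0.42
grasp_force: 59.3
```

Emit:
play_rows(
  commands=[
    {"x": 0, "y": 0, "z": 0.8, "rx": 0, "ry": 0, "rz": 0, "fingers": 30},
    {"x": 0, "y": 0, "z": 0, "rx": 0, "ry": 0, "rz": 0, "fingers": 30},
    {"x": 0, "y": 0, "z": 0, "rx": 0, "ry": 0, "rz": 0, "fingers": 30},
  ],
)

```text
t: 7.62
tool_pos: [0.6015, 0.014, 0.1607]
tcp_rot: [[0.231, -0.973, -0.0], [-0.973, -0.231, -0.0], [0.0, 0.0, -1.0]]
force: [-0.0, 0.0, -1.6]
opening: 0.421
grasp_force: 59.3
```

Emit:
play_rows(
  commands=[
    {"x": 0, "y": 0, "z": 0.5, "rx": 0, "ry": 0, "rz": 0, "fingers": 30},
    {"x": 0, "y": 0, "z": 0, "rx": 0, "ry": 0, "rz": 0, "fingers": 30},
    {"x": 0, "y": 0, "z": 0, "rx": 0, "ry": 0, "rz": 0, "fingers": 30},
  ],
)

```text
t: 7.87
tool_pos: [0.6016, 0.0139, 0.1604]
tcp_rot: [[0.231, -0.973, 0.0], [-0.973, -0.231, -0.0], [0.0, -0.0, -1.0]]
force: [0.3, 0.2, -0.7]
opening: 0.423
grasp_force: 59.4
```

Emit:
play_rows(
  commands=[
    {"x": 0, "y": 0, "z": 0.4, "rx": 0, "ry": 0, "rz": 0, "fingers": 30},
    {"x": 0, "y": 0, "z": 0, "rx": 0, "ry": 0, "rz": 0, "fingers": 30},
    {"x": 0, "y": 0, "z": 0, "rx": 0, "ry": 0, "rz": 0, "fingers": 30},
  ],
)

```text
t: 8.12
tool_pos: [0.6016, 0.014, 0.1602]
tcp_rot: [[0.231, -0.973, 0.0], [-0.973, -0.231, -0.0], [0.0, -0.0, -1.0]]
force: [-1.0, -0.0, 0.7]
opening: 0.423
grasp_force: 59.5
```

Contact with the pan is felt at about 2 N, so I open the fingers and rise.

Emit:
play_rows(
  commands=[
    {"x": 0, "y": 0, "z": 0, "rx": 0, "ry": 0, "rz": 0, "fingers": 40},
    {"x": 0, "y": 0, "z": 0, "rx": 0, "ry": 0, "rz": 0, "fingers": 46},
    {"x": 0, "y": 0, "z": 0, "rx": 0, "ry": 0, "rz": 0, "fingers": 52},
    {"x": 0, "y": 0, "z": 0, "rx": 0, "ry": 0, "rz": 0, "fingers": 60},
    {"x": 0, "y": 0, "z": 0, "rx": 0, "ry": 0, "rz": 0, "fingers": 70},
    {"x": 0, "y": 0, "z": 0, "rx": 0, "ry": 0, "rz": 0, "fingers": 70},
    {"x": 0, "y": 0, "z": 0, "rx": 0, "ry": 0, "rz": 0, "fingers": 70},
    {"x": 0, "y": 0, "z": -5, "rx": 0, "ry": 0, "rz": 0, "fingers": 70},
    {"x": 0, "y": 0, "z": -15, "rx": 0, "ry": 0, "rz": 0, "fingers": 70},
    {"x": 0, "y": 0, "z": -25, "rx": 0, "ry": 0, "rz": 0, "fingers": 70},
    {"x": 0, "y": 0, "z": -30, "rx": 0, "ry": 0, "rz": 0, "fingers": 70},
    {"x": 0, "y": 0, "z": -20, "rx": 0, "ry": 0, "rz": 0, "fingers": 70},
    {"x": 0, "y": 0, "z": -5, "rx": 0, "ry": 0, "rz": 0, "fingers": 70},
    {"x": 0, "y": 0, "z": 0, "rx": 0, "ry": 0, "rz": 0, "fingers": 70},
  ],
)

```text
t: 9.28
tool_pos: [0.6022, 0.014, 0.2627]
tcp_rot: [[0.231, -0.973, 0.004], [-0.973, -0.231, 0.001], [0.0, -0.004, -1.0]]
force: [0.0, 0.6, -0.2]
opening: 0.817
grasp_force: 0.0
```

```bash
python3 - <<'E'
from h import *
o=r.observe();print(o["t"],o["tool_pos"],o["force"])
save("side","d4",(180,140,370,330),4*0.78)
print((proj("side",[.6016,.014,.103])-[180,140])*3.12,(proj("side",[.6016,.014,.193])-[180,140])*3.12)
E
```

```text
9.2833 [0.60224688 0.01401604 0.26270809] [ 0.01699789  0.62103792 -0.17424745]
[455.30023389 453.72774947] [467.84649214 342.84326801]
```

View pics/d4.png

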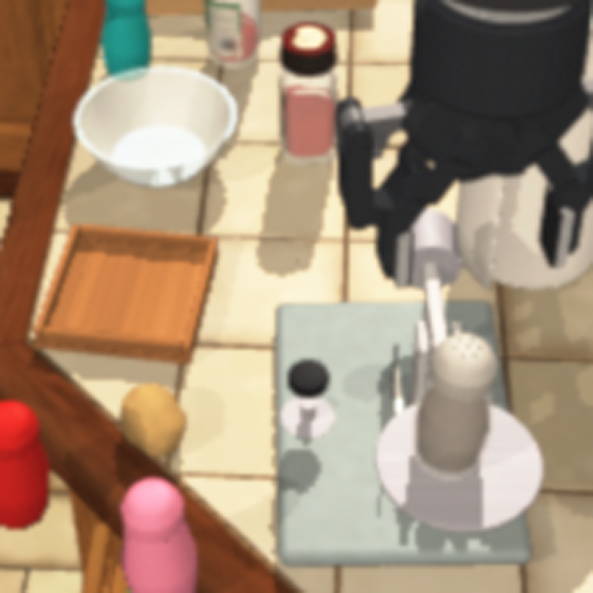

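The shaker stands upright and free near the pan's centre, foot at crop (450,458). Next I turn a little, shut the fingers and go above the key.

Emit:
play_rows(
  commands=[
    {"x": 0, "y": 0, "z": 0, "rx": 0, "ry": 0, "rz": 1, "fingers": 70},
    {"x": 0, "y": 0, "z": 0, "rx": 0, "ry": 0, "rz": 1, "fingers": 70},
    {"x": 0, "y": 0, "z": 0, "rx": 0, "ry": 0, "rz": 1, "fingers": 70},
    {"x": 0, "y": 0, "z": 0, "rx": 0, "ry": 0, "rz": 1, "fingers": 70},
    {"x": -12, "y": 15, "z": 0, "rx": 0, "ry": 0, "rz": 0, "fingers": 70},
    {"x": -20, "y": 26, "z": 0, "rx": 0, "ry": 0, "rz": 0, "fingers": 40},
    {"x": -20, "y": 26, "z": 0, "rx": 0, "ry": 0, "rz": 0, "fingers": 0},
    {"x": -17, "y": 21, "z": 0, "rx": 0, "ry": 0, "rz": 0, "fingers": 0},
    {"x": -10, "y": 13, "z": 0, "rx": 0, "ry": 0, "rz": 0, "fingers": 0},
    {"x": 0, "y": 0, "z": 20, "rx": 0, "ry": 0, "rz": 0, "fingers": 0},
    {"x": 0, "y": 0, "z": 35, "rx": 0, "ry": 0, "rz": 0, "fingers": 0},
    {"x": 0, "y": 0, "z": 35, "rx": 0, "ry": 0, "rz": 0, "fingers": 0},
    {"x": 0, "y": 0, "z": 20, "rx": 0, "ry": 0, "rz": 0, "fingers": 0},
    {"x": 0, "y": 0, "z": 10, "rx": 0, "ry": 0, "rz": 0, "fingers": 0},
    {"x": 0, "y": 0, "z": 0, "rx": 0, "ry": 0, "rz": 0, "fingers": 0},
    {"x": 0, "y": 0, "z": 0, "rx": 0, "ry": 0, "rz": 0, "fingers": 0},
    {"x": 0, "y": 0, "z": 0, "rx": 0, "ry": 0, "rz": 0, "fingers": 0},
  ],
)

```text
t: 10.75
tool_pos: [0.5178, 0.1105, 0.1417]
tcp_rot: [[-0.185, -0.983, 0.002], [-0.983, 0.185, 0.001], [-0.001, -0.002, -1.0]]
force: [-0.0, -0.6, 0.2]
opening: 0.0
grasp_force: 0.0
```

```bash
python3 - <<'E'
from h import *
o=r.observe();print(o["t"],o["tool_pos"],o["force"],o["tcp_rot"])
save("wrist","w5",s=1.5)
E
```

```text
10.75 [0.51776267 0.11045737 0.14171551] [-0.02254799 -0.55469285  0.16074161] [[-1.84959988e-01 -9.82743058e-01  2.42593957e-03]
 [-9.82745597e-01  1.84961714e-01  5.05675999e-04]
 [-9.45655519e-04 -2.29055160e-03 -9.99996930e-01]]
```

View pics/w5.png

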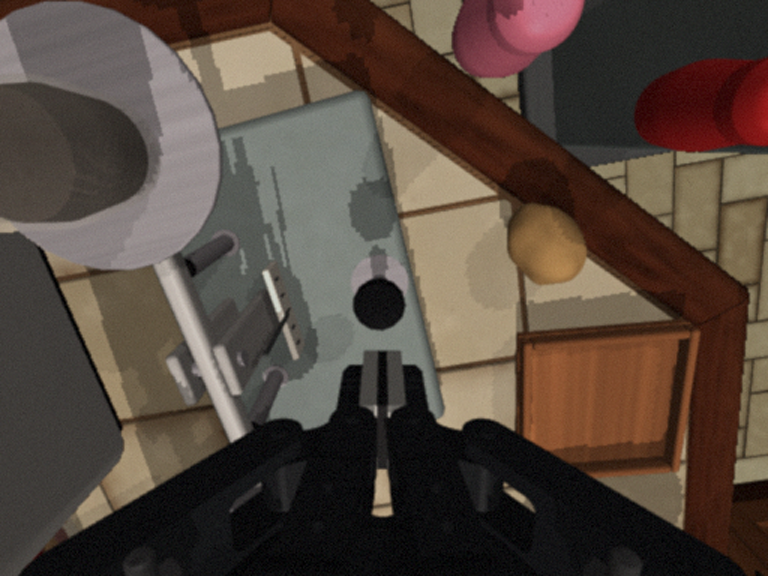

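The key button is at (379,303), right below the fingertips, and the shaker stands on the pan at upper left. The picture budget is now spent, so the rest goes by numbers.

```bash
python3 - <<'E'
from h import *
im=r.grab_frame("wrist");m=(im.max(2)<45).astype(np.uint8);m[225:]=0
n,l,s,c=cv2.connectedComponentsWithStats(m)
for k in range(1,n):
    if s[k][4]>200:print(s[k],c[k],[np.round(plane("wrist",c[k][0]+.5,c[k][1]+.5,z),4) for z in(.045,.053,.06)], "diam",s[k][2])
E
```

```text
[102   0  38  26 331] [124.53776435  11.74622356] [array([ 0.5772, -0.0352,  0.045 ]), array([ 0.5745, -0.0328,  0.053 ]), array([ 0.5721, -0.0307,  0.06  ])] diam 38
[ 368    0  144   98 8599] [427.72903826  38.65682056] [array([0.3798, 0.0182, 0.045 ]), array([0.3843, 0.0186, 0.053 ]), array([0.3881, 0.019 , 0.06  ])] diam 144
[216  39  35  25 231] [236.19047619  49.65367965] [array([0.5091, 0.0008, 0.045 ]), array([0.5088, 0.0019, 0.053 ]), array([0.5085, 0.0029, 0.06  ])] diam 35
[330 106  54  40 860] [361.48604651 124.93953488] [array([0.4279, 0.0676, 0.045 ]), array([0.4306, 0.0663, 0.053 ]), array([0.4329, 0.0651, 0.06  ])] diam 54
[236 185  34  34 886] [252.2765237  201.94243792] [array([0.519 , 0.1129, 0.045 ]), array([0.5184, 0.1099, 0.053 ]), array([0.5178, 0.1073, 0.06  ])] diam 34
[430 193  33  23 208] [445.59615385 202.43269231] [array([0.3652, 0.142 , 0.045 ]), array([0.3702, 0.1379, 0.053 ]), array([0.3745, 0.1344, 0.06  ])] diam 33
```

Emit:
play_rows(
  commands=[
    {"x": 0, "y": 0, "z": 15, "rx": 0, "ry": 0, "rz": 0, "fingers": 0},
    {"x": 0, "y": 0, "z": 20, "rx": 0, "ry": 0, "rz": 0, "fingers": 0},
    {"x": 0, "y": 0, "z": 12, "rx": 0, "ry": 0, "rz": 0, "fingers": 0},
    {"x": 0, "y": 0, "z": 7, "rx": 0, "ry": 0, "rz": 0, "fingers": 0},
    {"x": 0, "y": 0, "z": 2, "rx": 0, "ry": 0, "rz": 0, "fingers": 0},
    {"x": 0, "y": 0, "z": 0, "rx": 0, "ry": 0, "rz": 0, "fingers": 0},
    {"x": 0, "y": 0, "z": 0, "rx": 0, "ry": 0, "rz": 0, "fingers": 0},
    {"x": 0, "y": 0, "z": 0, "rx": 0, "ry": 0, "rz": 0, "fingers": 0},
  ],
)

```text
t: 11.52
tool_pos: [0.5175, 0.1105, 0.0851]
tcp_rot: [[-0.185, -0.983, 0.002], [-0.983, 0.185, 0.0], [-0.001, -0.002, -1.0]]
force: [-0.3, -0.9, 1.0]
opening: 0.002
grasp_force: 0.0
```

Emit:
play_rows(
  commands=[
    {"x": 0, "y": 0, "z": 2, "rx": 0, "ry": 0, "rz": 0, "fingers": 0},
    {"x": 0, "y": 0, "z": 2, "rx": 0, "ry": 0, "rz": 0, "fingers": 0},
    {"x": 0, "y": 0, "z": 0, "rx": 0, "ry": 0, "rz": 0, "fingers": 0},
    {"x": 0, "y": 0, "z": 0, "rx": 0, "ry": 0, "rz": 0, "fingers": 0},
  ],
)

```text
t: 11.85
tool_pos: [0.5172, 0.1104, 0.0805]
tcp_rot: [[-0.185, -0.983, 0.001], [-0.983, 0.185, 0.0], [-0.0, -0.001, -1.0]]
force: [-1.3, 0.6, 3.5]
opening: 0.005
grasp_force: 1.4
```

Emit:
play_rows(
  commands=[
    {"x": 0, "y": 0, "z": 1, "rx": 0, "ry": 0, "rz": 0, "fingers": 0},
    {"x": 0, "y": 0, "z": 0, "rx": 0, "ry": 0, "rz": 0, "fingers": 0},
    {"x": 0, "y": 0, "z": 0, "rx": 0, "ry": 0, "rz": 0, "fingers": 0},
  ],
)

```text
t: 12.1
tool_pos: [0.5172, 0.1104, 0.0795]
tcp_rot: [[-0.185, -0.983, 0.001], [-0.983, 0.185, 0.0], [-0.0, -0.001, -1.0]]
force: [-0.7, 0.4, 3.9]
opening: -0.004
grasp_force: 2.3
```

Emit:
play_rows(
  commands=[
    {"x": 0, "y": 0, "z": 1, "rx": 0, "ry": 0, "rz": 0, "fingers": 0},
    {"x": 0, "y": 0, "z": 0, "rx": 0, "ry": 0, "rz": 0, "fingers": 0},
    {"x": 0, "y": 0, "z": 0, "rx": 0, "ry": 0, "rz": 0, "fingers": 0},
  ],
)

```text
t: 12.35
tool_pos: [0.5172, 0.1104, 0.0786]
tcp_rot: [[-0.185, -0.983, 0.001], [-0.983, 0.185, 0.0], [-0.0, -0.001, -1.0]]
force: [-2.4, 0.3, 6.3]
opening: 0.001
grasp_force: 3.1
```

Emit:
play_rows(
  commands=[
    {"x": 0, "y": 0, "z": 1, "rx": 0, "ry": 0, "rz": 0, "fingers": 0},
    {"x": 0, "y": 0, "z": 1, "rx": 0, "ry": 0, "rz": 0, "fingers": 0},
    {"x": 0, "y": 0, "z": 0, "rx": 0, "ry": 0, "rz": 0, "fingers": 0},
    {"x": 0, "y": 0, "z": 0, "rx": 0, "ry": 0, "rz": 0, "fingers": 0},
  ],
)

```text
t: 12.68
tool_pos: [0.5172, 0.1104, 0.077]
tcp_rot: [[-0.185, -0.983, 0.001], [-0.983, 0.185, -0.0], [-0.0, -0.001, -1.0]]
force: [-4.0, 0.5, 8.3]
opening: -0.0
grasp_force: 4.4
```

Emit:
play_rows(
  commands=[
    {"x": 0, "y": 0, "z": 1, "rx": 0, "ry": 0, "rz": 0, "fingers": 0},
    {"x": 0, "y": 0, "z": 0, "rx": 0, "ry": 0, "rz": 0, "fingers": 0},
    {"x": 0, "y": 0, "z": 0, "rx": 0, "ry": 0, "rz": 0, "fingers": 0},
  ],
)

```text
t: 12.93
tool_pos: [0.5172, 0.1104, 0.0763]
tcp_rot: [[-0.185, -0.983, 0.001], [-0.983, 0.185, 0.0], [-0.0, -0.001, -1.0]]
force: [-3.6, 0.7, 9.6]
opening: 0.001
grasp_force: 5.1
```

Emit:
play_rows(
  commands=[
    {"x": 0, "y": 0, "z": 1, "rx": 0, "ry": 0, "rz": 0, "fingers": 0},
    {"x": 0, "y": 0, "z": 0.4, "rx": 0, "ry": 0, "rz": 0, "fingers": 0},
    {"x": 0, "y": 0, "z": 0, "rx": 0, "ry": 0, "rz": 0, "fingers": 0},
    {"x": 0, "y": 0, "z": 0, "rx": 0, "ry": 0, "rz": 0, "fingers": 0},
    {"x": 0, "y": 0, "z": 0, "rx": 0, "ry": 0, "rz": 0, "fingers": 0},
  ],
)

```text
t: 13.35
tool_pos: [0.5172, 0.1104, 0.0752]
tcp_rot: [[-0.185, -0.983, 0.001], [-0.983, 0.185, -0.0], [-0.0, -0.001, -1.0]]
force: [-7.2, 0.7, 11.8]
opening: -0.003
grasp_force: 6.0
```

```bash
python3 - <<'E'
from h import *
F=[]
for i in range(8):
    cv2.imwrite(f"pics/k{i}.png",r.grab_frame("side")[:,:,::-1]);F.append(r.observe()["force"])
print(r.observe()["t"],np.mean(F,0),np.std(F,0),np.linalg.norm(np.mean(F,0)))
a=cv2.imread("pics/d2.png");a=cv2.resize(a,(512,384),interpolation=cv2.INTER_AREA)
b=cv2.imread("pics/k7.png")
# pan edge columns: right/front edge of pan where the shaker does not cover
for n,im in(("before",a),("now",b)):
    g=cv2.GaussianBlur(cv2.cvtColor(im,cv2.COLOR_BGR2GRAY),(3,3),0).astype(int)
    for u in(315,330,340):
        col=g[296:320,u];d=np.diff(col);print(n,u,296+int(np.argmin(d)),col[::2])
    for u in (345,):
        col=g[262:290,u];d=np.diff(col);print(n,"top",u,262+int(np.argmax(d)),col[::2])
E
```

```text
13.75 [-5.9853855   0.4676713  12.21984188] [0.73585493 0.56490166 0.46569002] 13.61499509890012
before 315 305 [229 229 227 225 222 181 140 134 134 136 146 149]
before 330 309 [228 229 228 225 225 225 213 150 149 177 168 150]
before 340 307 [227 228 227 225 224 210 155 131 131 131 142 144]
before top 345 273 [128 127 125 124 122 137 192 228 233 232 232 233 233 231]
now 315 318 [157 157 157 155 157 151 143 140 140 142 152 155]
now 330 318 [156 157 156 154 155 158 160 142 155 185 176 156]
now 340 306 [233 233 232 230 229 204 149 138 137 137 148 151]
now top 345 272 [134 133 131 129 130 156 210 227 228 228 227 232 237 236]
```

Emit:
play_rows(
  commands=[
    {"x": 0, "y": 0, "z": 0, "rx": 0, "ry": 0, "rz": 0, "fingers": 0},
    {"x": 0, "y": 0, "z": 0, "rx": 0, "ry": 0, "rz": 0, "fingers": 0},
    {"x": 0, "y": 0, "z": 0, "rx": 0, "ry": 0, "rz": 0, "fingers": 0},
    {"x": 0, "y": 0, "z": 0, "rx": 0, "ry": 0, "rz": 0, "fingers": 0},
    {"x": 0, "y": 0, "z": 0, "rx": 0, "ry": 0, "rz": 0, "fingers": 0},
    {"x": 0, "y": 0, "z": 0, "rx": 0, "ry": 0, "rz": 0, "fingers": 0},
    {"x": 0, "y": 0, "z": 0, "rx": 0, "ry": 0, "rz": 0, "fingers": 0},
    {"x": 0, "y": 0, "z": 0, "rx": 0, "ry": 0, "rz": 0, "fingers": 0},
  ],
)

```text
t: 14.42
tool_pos: [0.5171, 0.1104, 0.0752]
tcp_rot: [[-0.185, -0.983, 0.001], [-0.983, 0.185, -0.0], [-0.0, -0.001, -1.0]]
force: [-6.1, 1.2, 11.2]
opening: -0.0
grasp_force: 6.0
```

```bash
python3 - <<'E'
from h import *
F=[]
for i in range(8,12):
    cv2.imwrite(f"pics/k{i}.png",r.grab_frame("side")[:,:,::-1]);F.append(r.observe()["force"])
print(r.observe()["t"],np.mean(F,0),r.observe()["tool_pos"])
a=cv2.imread("pics/d4.png",0)
T=a[385:505,395:525]  # shaker foot and pan, x3.12
S=a[330:480,410:500]
for i in(0,4,7,11):
    b=cv2.resize(cv2.imread(f"pics/k{i}.png",0)[140:330,180:370],None,fx=3.12,fy=3.12,interpolation=cv2.INTER_CUBIC)
    for n,t,o in(("pan",T,(395,385)),("shaker",S,(410,330))):
        q=cv2.matchTemplate(b,t,cv2.TM_CCOEFF_NORMED);_,v,_,l=cv2.minMaxLoc(q);print(i,n,round(v,3),l[0]-o[0],l[1]-o[1])
print((proj("side",[.602,.014,.113])-proj("side",[.602,.014,.103]))*3.12)
E
```

```text
14.6167 [-5.43706618  0.71953695 12.14610181] [0.5171473  0.11039324 0.07522516]
0 pan 0.994 0 -2
0 shaker 0.993 0 -2
4 pan 0.994 0 -2
4 shaker 0.993 0 -2
7 pan 0.994 0 -2
7 shaker 0.993 0 -2
11 pan 0.994 0 -2
11 shaker 0.993 0 -2
[  1.30977804 -11.52344664]
```

The pan rose by about 1.7 mm and stayed there for over a second, so the shaker is slightly light and goes in the bowl. I come up and go back above it.

Emit:
play_rows(
  commands=[
    {"x": 0, "y": 0, "z": -2, "rx": 0, "ry": 0, "rz": 0, "fingers": 0},
    {"x": 0, "y": 0, "z": -4, "rx": 0, "ry": 0, "rz": 0, "fingers": 0},
    {"x": 0, "y": 0, "z": -10, "rx": 0, "ry": 0, "rz": 0, "fingers": 0},
    {"x": 0, "y": 0, "z": -25, "rx": 0, "ry": 0, "rz": 0, "fingers": 0},
    {"x": 0, "y": 0, "z": -35, "rx": 0, "ry": 0, "rz": 0, "fingers": 0},
    {"x": 0, "y": 0, "z": -35, "rx": 0, "ry": 0, "rz": 0, "fingers": 0},
    {"x": 0, "y": 0, "z": -35, "rx": 0, "ry": 0, "rz": 0, "fingers": 0},
    {"x": 0, "y": 0, "z": -30, "rx": 0, "ry": 0, "rz": 0, "fingers": 0},
    {"x": 0, "y": 0, "z": -12, "rx": 0, "ry": 0, "rz": 0, "fingers": 0},
    {"x": 12, "y": -15, "z": 0, "rx": 0, "ry": 0, "rz": 0, "fingers": 70},
    {"x": 20, "y": -26, "z": 0, "rx": 0, "ry": 0, "rz": 0, "fingers": 70},
    {"x": 20, "y": -26, "z": 0, "rx": 0, "ry": 0, "rz": 0, "fingers": 70},
    {"x": 17, "y": -21, "z": 0, "rx": 0, "ry": 0, "rz": 0, "fingers": 70},
    {"x": 10, "y": -13, "z": 0, "rx": 0, "ry": 0, "rz": 0, "fingers": 70},
    {"x": 0, "y": 0, "z": 0, "rx": 0, "ry": 0, "rz": 0, "fingers": 70},
    {"x": 0, "y": 0, "z": 0, "rx": 0, "ry": 0, "rz": 0, "fingers": 70},
    {"x": 0, "y": 0, "z": 0, "rx": 0, "ry": 0, "rz": 0, "fingers": 70},
  ],
)

```text
t: 16.03
tool_pos: [0.6012, 0.0143, 0.261]
tcp_rot: [[-0.185, -0.983, -0.001], [-0.983, 0.185, -0.0], [0.0, 0.001, -1.0]]
force: [-0.3, 1.1, -0.0]
opening: 0.823
grasp_force: 0.0
```

```bash
python3 - <<'E'
from h import *
o=r.observe();print(o["t"],o["force"])
cv2.imwrite("pics/k12.png",r.grab_frame("side")[:,:,::-1])
a=cv2.imread("pics/d4.png",0)
b=cv2.resize(cv2.imread("pics/k12.png",0)[140:330,180:370],None,fx=3.12,fy=3.12,interpolation=cv2.INTER_CUBIC)
for n,t,o in(("pan",a[385:505,395:525],(395,385)),("shaker",a[330:480,410:500],(410,330))):
    q=cv2.matchTemplate(b,t,cv2.TM_CCOEFF_NORMED);_,v,_,l=cv2.minMaxLoc(q);print(n,round(v,3),l[0]-o[0],l[1]-o[1])
# bowl rim: bright low-saturation blob near side px (230,180)
im=cv2.imread("pics/k12.png");hsv=cv2.cvtColor(im,cv2.COLOR_BGR2HSV)
c=im[150:205,195:265];h=cv2.cvtColor(c,cv2.COLOR_BGR2HSV)
m=((h[:,:,1]<40)&(h[:,:,2]>120)).astype(np.uint8);m=cv2.morphologyEx(m,cv2.MORPH_OPEN,np.ones((3,3)))
for row in m[::2]: print("".join(".#"[x] for x in row))
E
```

```text
16.0333 [-0.26016581  1.10624725 -0.00606309]
pan 1.0 0 0
shaker 1.0 0 0
......................................................................
......................................................................
......................................................................
......................................................................
......................................................................
......................................................................
...............................################.......................
..........................##########################..................
.................#######################################..............
..............############################################............
............###############################################...........
...........##################################################.........
..........###################################################.........
.........####################################################.........
.........########################
[... 260 characters left out ...]
...############################################..............
..............#########################################...............
................#####################################.................
..................#################################...................
.....................#############################....................
.......................########################.......................
...........................################...........................
......................................................................
......................................................................
......................................................................
```

```bash
python3 - <<'E'
from h import *
f=plane("side",232,162,.044);print("far",f,"centre y",f[1]-.0625)
for v in(175,177,179):print(v,plane("side",204,v,.044)[:2],plane("side",256,v,.044)[:2])
E
```

```text
far [0.38904624 0.43646752 0.044     ] centre y 0.3739675244602174
175 [0.32677316 0.38174959] [0.45285084 0.38681471]
177 [0.32797081 0.37405766] [0.45340029 0.37912455]
179 [0.32915625 0.36644418] [0.45394416 0.37151255]
```

Emit:
play_rows(
  commands=[
    {"x": 0, "y": 0, "z": 15, "rx": 0, "ry": 0, "rz": 0, "fingers": 70},
    {"x": 0, "y": 0, "z": 25, "rx": 0, "ry": 0, "rz": 0, "fingers": 70},
    {"x": 0, "y": 0, "z": 25, "rx": 0, "ry": 0, "rz": 0, "fingers": 70},
    {"x": 0, "y": 0, "z": 18, "rx": 0, "ry": 0, "rz": 0, "fingers": 70},
    {"x": 0, "y": 0, "z": 10, "rx": 0, "ry": 0, "rz": 0, "fingers": 70},
    {"x": 0, "y": 0, "z": 3, "rx": 0, "ry": 0, "rz": 0, "fingers": 70},
    {"x": 0, "y": 0, "z": 0, "rx": 0, "ry": 0, "rz": 0, "fingers": 55},
    {"x": 0, "y": 0, "z": 0, "rx": 0, "ry": 0, "rz": 0, "fingers": 46},
  ],
)

```text
t: 16.75
tool_pos: [0.6021, 0.0142, 0.1672]
tcp_rot: [[-0.184, -0.983, 0.002], [-0.983, 0.184, -0.0], [-0.0, -0.002, -1.0]]
force: [-0.4, -0.3, -0.2]
opening: 0.55
grasp_force: 0.0
```

Emit:
play_rows(
  commands=[
    {"x": 0, "y": 0, "z": -0.5, "rx": 0, "ry": 0, "rz": 0, "fingers": 43},
    {"x": 0, "y": 0, "z": -0.6, "rx": 0, "ry": 0, "rz": 0, "fingers": 40},
    {"x": 0, "y": 0, "z": -0.6, "rx": 0, "ry": 0, "rz": 0, "fingers": 37},
    {"x": 0, "y": 0, "z": -0.6, "rx": 0, "ry": 0, "rz": 0, "fingers": 33},
    {"x": 0, "y": 0, "z": -0.6, "rx": 0, "ry": 0, "rz": 0, "fingers": 30},
    {"x": 0, "y": 0, "z": -0.5, "rx": 0, "ry": 0, "rz": 0, "fingers": 30},
  ],
)

```text
t: 17.25
tool_pos: [0.6017, 0.014, 0.1691]
tcp_rot: [[-0.185, -0.983, 0.0], [-0.983, 0.185, 0.0], [-0.0, -0.0, -1.0]]
force: [0.2, -0.3, -0.8]
opening: 0.397
grasp_force: 56.9
```

Emit:
play_rows(
  commands=[
    {"x": 0, "y": 0, "z": -5, "rx": 0, "ry": 0, "rz": 0, "fingers": 30},
    {"x": 0, "y": 0, "z": -15, "rx": 0, "ry": 0, "rz": 0, "fingers": 30},
    {"x": 0, "y": 0, "z": -25, "rx": 0, "ry": 0, "rz": 0, "fingers": 30},
    {"x": 0, "y": 0, "z": -20, "rx": 0, "ry": 0, "rz": 0, "fingers": 30},
    {"x": 0, "y": 0, "z": -8, "rx": 0, "ry": 0, "rz": 0, "fingers": 30},
    {"x": 0, "y": 0, "z": 0, "rx": 0, "ry": 0, "rz": 0, "fingers": 30},
    {"x": 0, "y": 0, "z": 0, "rx": 0, "ry": 0, "rz": 0, "fingers": 30},
  ],
)

```text
t: 17.83
tool_pos: [0.6015, 0.0142, 0.2411]
tcp_rot: [[-0.185, -0.983, -0.001], [-0.983, 0.185, 0.001], [-0.0, 0.001, -1.0]]
force: [0.1, 0.1, -2.4]
opening: 0.402
grasp_force: 57.1
```

Emit:
play_rows(
  commands=[
    {"x": -12, "y": 10.5, "z": 0, "rx": 0, "ry": 0, "rz": 0, "fingers": 30},
    {"x": -26.6, "y": 23, "z": 0, "rx": 0, "ry": 0, "rz": 0, "fingers": 30},
    {"x": -26.6, "y": 23, "z": 0, "rx": 0, "ry": 0, "rz": 0, "fingers": 30},
    {"x": -26.6, "y": 23, "z": 0, "rx": 0, "ry": 0, "rz": 0, "fingers": 30},
    {"x": -26.6, "y": 23, "z": 0, "rx": 0, "ry": 0, "rz": 0, "fingers": 30},
    {"x": -26.6, "y": 23, "z": 0, "rx": 0, "ry": 0, "rz": 0, "fingers": 30},
    {"x": -26.6, "y": 23, "z": 0, "rx": 0, "ry": 0, "rz": 0, "fingers": 30},
    {"x": -26.6, "y": 23, "z": 0, "rx": 0, "ry": 0, "rz": 0, "fingers": 30},
    {"x": -26.6, "y": 23, "z": 0, "rx": 0, "ry": 0, "rz": 0, "fingers": 30},
    {"x": -26.6, "y": 23, "z": 0, "rx": 0, "ry": 0, "rz": 0, "fingers": 30},
    {"x": -26.6, "y": 23, "z": 0, "rx": 0, "ry": 0, "rz": 0, "fingers": 30},
    {"x": -26.6, "y": 23, "z": 0, "rx": 0, "ry": 0, "rz": 0, "fingers": 30},
    {"x": -13, "y": 11.5, "z": 0, "rx": 0, "ry": 0, "rz": 0, "fingers": 30},
    {"x": 0, "y": 0, "z": 0, "rx": 0, "ry": 0, "rz": 1, "fingers": 30},
    {"x": 0, "y": 0, "z": 0, "rx": 0, "ry": 0, "rz": 1, "fingers": 30},
    {"x": 0, "y": 0, "z": 0, "rx": 0, "ry": 0, "rz": 1, "fingers": 30},
    {"x": 0, "y": 0, "z": 0, "rx": 0, "ry": 0, "rz": 1, "fingers": 30},
    {"x": 0, "y": 0, "z": 0, "rx": 0, "ry": 0, "rz": 1, "fingers": 30},
    {"x": 0, "y": 0, "z": 0, "rx": 0, "ry": 0, "rz": 0, "fingers": 30},
    {"x": 0, "y": 0, "z": 0, "rx": 0, "ry": 0, "rz": 0, "fingers": 30},
  ],
)

```text
t: 19.5
tool_pos: [0.3898, 0.3766, 0.2402]
tcp_rot: [[-0.649, -0.761, -0.001], [-0.761, 0.649, -0.002], [0.003, -0.0, -1.0]]
force: [-0.2, 0.6, -1.1]
opening: 0.398
grasp_force: 57.2
```

```bash
python3 - <<'E'
from h import *
o=r.observe();print(o["t"],o["force"],o["opening"])
im=r.grab_frame("wrist")[:,:,::-1];cv2.imwrite("pics/w6.png",im)
for n in ("side",):
    s=r.grab_frame("side")[:,:,::-1];cv2.imwrite("pics/d6.png",s)
h=cv2.cvtColor(s[150:210,195:265].copy(),cv2.COLOR_BGR2HSV)
m=((h[:,:,1]<40)&(h[:,:,2]>120)).astype(np.uint8);m=cv2.morphologyEx(m,cv2.MORPH_OPEN,np.ones((3,3)))
for row in m[::3]: print("".join(".#"[x] for x in row))
h=cv2.cvtColor(im,cv2.COLOR_BGR2HSV)
m=((h[:,:,1]<50)&(h[:,:,2]>130)).astype(np.uint8);m=cv2.morphologyEx(m,cv2.MORPH_OPEN,np.ones((5,5)))
for row in m[100:384:8,100:420:4]: print("".join(".#"[x] for x in row))
E
```

```text
19.5 [-0.23924292  0.56127644 -1.05937467] 0.3984942757961233
......................................................................
......................................................................
......................................................................
......................................................................
...............................###############........................
...................###################################................
..............############################################............
............################################################..........
..........###.###############################################.........
.........####.###############################################.........
.........####.###############################################.........
.........##################################################...........
............############################################..............
...............#######################################................
..................##########################
[... 2597 characters left out ...]
.......#######.....##...............................
................................................##..............................
................................................................................
.............................................................#..................
...............##............................................###................
.............####............................................####...............
...........######............................................#####..............
..........######..............................................#######...........
........######...................................................######.........
```

```bash
python3 - <<'E'
from h import *
o=r.observe();c=r.camera_info("wrist");K=np.array(c["mtx"]);T=np.array(c["tool_from_camera"]);R=np.array(o["tcp_rot"])
im=cv2.imread("pics/w6.png")
def pw(p):
    q=T[:3,:3].T@(R.T@(np.array(p)-o["tool_pos"])-T[:3,3]);q=K@q;return q[:2]/q[2]
a=np.radians(np.arange(0,360,20));pts=np.array([pw([.390+.0625*np.cos(t),.377+.0625*np.sin(t),.044]) for t in a])
i=pts[:,1].argmin();print("rim cols",pts[:,0].min(),pts[:,0].max(),"top",pts[i]); print("foot circle",np.array([pw([.39+.022*np.cos(t),.377+.022*np.sin(t),.175]) for t in a])[:,1].min())
g=cv2.cvtColor(im,cv2.COLOR_BGR2GRAY).astype(int)
print("row along top col 250",g[100:140,250]);print("row 190",g[190,180:340:2])
E
```

```text
rim cols 199.03714875639906 308.8816259854894 top [263.57226915 113.98340092]
foot circle 186.6258159555708
row along top col 250 [ 83  86  85  85  84  86  89  84  83  82  84  82  85  83  87  85  80  95
 131 168 173 164 146 140 146 145 151 152 156 158 155 162 157 162 161 163
 162 162 169 172]
row 190 [105 107 103 103 102 117 151 151 142 148 137 139 137 161 163 135 138 139
 149 144 151 149 150 151 144 144 150 143 144 142 139 152 160 168 168 167
 165 165 171 164 166 166 168 169 156 144 136 134 130 133 132 127 124 122
 124 119 112 117 113 114 107  98 140 162  87  84  85  78  82  86  84  87
  85  87  80  83  80  83  95 108]
```

Emit:
play_rows(
  commands=[
    {"x": -1, "y": -4, "z": 10, "rx": 0, "ry": 0, "rz": 0, "fingers": 30},
    {"x": 0, "y": 0, "z": 25, "rx": 0, "ry": 0, "rz": 0, "fingers": 30},
    {"x": 0, "y": 0, "z": 35, "rx": 0, "ry": 0, "rz": 0, "fingers": 30},
    {"x": 0, "y": 0, "z": 35, "rx": 0, "ry": 0, "rz": 0, "fingers": 30},
    {"x": 0, "y": 0, "z": 30, "rx": 0, "ry": 0, "rz": 0, "fingers": 30},
    {"x": 0, "y": 0, "z": 17, "rx": 0, "ry": 0, "rz": 0, "fingers": 30},
    {"x": 0, "y": 0, "z": 8, "rx": 0, "ry": 0, "rz": 0, "fingers": 30},
    {"x": 0, "y": 0, "z": 3, "rx": 0, "ry": 0, "rz": 0, "fingers": 30},
    {"x": 0, "y": 0, "z": 0, "rx": 0, "ry": 0, "rz": 0, "fingers": 30},
    {"x": 0, "y": 0, "z": 0, "rx": 0, "ry": 0, "rz": 0, "fingers": 30},
    {"x": 0, "y": 0, "z": 0, "rx": 0, "ry": 0, "rz": 0, "fingers": 30},
  ],
)

```text
t: 20.52
tool_pos: [0.3944, 0.3759, 0.0807]
tcp_rot: [[-0.651, -0.759, 0.002], [-0.759, 0.651, 0.002], [-0.003, 0.0, -1.0]]
force: [0.0, -0.2, -0.2]
opening: 0.406
grasp_force: 57.2
```

Emit:
play_rows(
  commands=[
    {"x": 0, "y": 0, "z": 2, "rx": 0, "ry": 0, "rz": 0, "fingers": 30},
    {"x": 0, "y": 0, "z": 2, "rx": 0, "ry": 0, "rz": 0, "fingers": 30},
    {"x": 0, "y": 0, "z": 1.5, "rx": 0, "ry": 0, "rz": 0, "fingers": 30},
    {"x": 0, "y": 0, "z": 0, "rx": 0, "ry": 0, "rz": 0, "fingers": 30},
    {"x": 0, "y": 0, "z": 0, "rx": 0, "ry": 0, "rz": 0, "fingers": 30},
  ],
)

```text
t: 20.93
tool_pos: [0.3937, 0.375, 0.0733]
tcp_rot: [[-0.652, -0.759, -0.0], [-0.759, 0.652, -0.0], [0.0, -0.0, -1.0]]
force: [0.6, -0.6, -0.5]
opening: 0.397
grasp_force: 57.2
```

Emit:
play_rows(
  commands=[
    {"x": 0, "y": 0, "z": 1.5, "rx": 0, "ry": 0, "rz": 0, "fingers": 30},
    {"x": 0, "y": 0, "z": 0, "rx": 0, "ry": 0, "rz": 0, "fingers": 30},
    {"x": 0, "y": 0, "z": 0, "rx": 0, "ry": 0, "rz": 0, "fingers": 30},
  ],
)

```text
t: 21.18
tool_pos: [0.3937, 0.375, 0.0718]
tcp_rot: [[-0.652, -0.759, -0.0], [-0.759, 0.652, -0.0], [0.0, -0.0, -1.0]]
force: [-0.3, 0.0, -1.6]
opening: 0.4
grasp_force: 57.2
```

Emit:
play_rows(
  commands=[
    {"x": 0, "y": 0, "z": 1.5, "rx": 0, "ry": 0, "rz": 0, "fingers": 30},
    {"x": 0, "y": 0, "z": 1, "rx": 0, "ry": 0, "rz": 0, "fingers": 30},
    {"x": 0, "y": 0, "z": 0, "rx": 0, "ry": 0, "rz": 0, "fingers": 30},
    {"x": 0, "y": 0, "z": 0, "rx": 0, "ry": 0, "rz": 0, "fingers": 30},
  ],
)

```text
t: 21.52
tool_pos: [0.3937, 0.3751, 0.0693]
tcp_rot: [[-0.652, -0.759, -0.0], [-0.759, 0.652, -0.0], [0.0, -0.0, -1.0]]
force: [0.8, -0.7, -1.3]
opening: 0.399
grasp_force: 57.2
```

Emit:
play_rows(
  commands=[
    {"x": 0, "y": 0, "z": 1, "rx": 0, "ry": 0, "rz": 0, "fingers": 30},
    {"x": 0, "y": 0, "z": 0, "rx": 0, "ry": 0, "rz": 0, "fingers": 30},
    {"x": 0, "y": 0, "z": 0, "rx": 0, "ry": 0, "rz": 0, "fingers": 30},
  ],
)

```text
t: 21.77
tool_pos: [0.3938, 0.3751, 0.0684]
tcp_rot: [[-0.652, -0.759, -0.0], [-0.759, 0.652, -0.0], [0.0, -0.0, -1.0]]
force: [0.0, 0.7, -1.8]
opening: 0.4
grasp_force: 57.2
```

Emit:
play_rows(
  commands=[
    {"x": 0, "y": 0, "z": 0.8, "rx": 0, "ry": 0, "rz": 0, "fingers": 30},
    {"x": 0, "y": 0, "z": 0, "rx": 0, "ry": 0, "rz": 0, "fingers": 30},
    {"x": 0, "y": 0, "z": 0, "rx": 0, "ry": 0, "rz": 0, "fingers": 30},
  ],
)

```text
t: 22.02
tool_pos: [0.394, 0.3753, 0.0682]
tcp_rot: [[-0.651, -0.759, 0.001], [-0.759, 0.651, 0.0], [-0.001, -0.0, -1.0]]
force: [-0.8, 0.4, 3.7]
opening: 0.403
grasp_force: 57.9
```

Emit:
play_rows(
  commands=[
    {"x": 0, "y": 0, "z": 0.8, "rx": 0, "ry": 0, "rz": 0, "fingers": 30},
    {"x": 0, "y": 0, "z": 0, "rx": 0, "ry": 0, "rz": 0, "fingers": 30},
    {"x": 0, "y": 0, "z": 0, "rx": 0, "ry": 0, "rz": 0, "fingers": 30},
  ],
)

```text
t: 22.27
tool_pos: [0.3941, 0.3754, 0.0681]
tcp_rot: [[-0.651, -0.759, 0.001], [-0.759, 0.651, 0.001], [-0.001, -0.0, -1.0]]
force: [-2.9, -2.1, 6.5]
opening: 0.399
grasp_force: 58.8
```

Contact with the bowl floor is felt, so I ease back, release and rise.

Emit:
play_rows(
  commands=[
    {"x": 0, "y": 0, "z": -1, "rx": 0, "ry": 0, "rz": 0, "fingers": 30},
    {"x": 0, "y": 0, "z": 0, "rx": 0, "ry": 0, "rz": 0, "fingers": 40},
    {"x": 0, "y": 0, "z": 0, "rx": 0, "ry": 0, "rz": 0, "fingers": 46},
    {"x": 0, "y": 0, "z": 0, "rx": 0, "ry": 0, "rz": 0, "fingers": 52},
    {"x": 0, "y": 0, "z": 0, "rx": 0, "ry": 0, "rz": 0, "fingers": 60},
    {"x": 0, "y": 0, "z": 0, "rx": 0, "ry": 0, "rz": 0, "fingers": 64},
    {"x": 0, "y": 0, "z": 0, "rx": 0, "ry": 0, "rz": 0, "fingers": 64},
    {"x": 0, "y": 0, "z": -5, "rx": 0, "ry": 0, "rz": 0, "fingers": 64},
    {"x": 0, "y": 0, "z": -15, "rx": 0, "ry": 0, "rz": 0, "fingers": 64},
    {"x": 0, "y": 0, "z": -30, "rx": 0, "ry": 0, "rz": 0, "fingers": 64},
    {"x": 0, "y": 0, "z": -35, "rx": 0, "ry": 0, "rz": 0, "fingers": 64},
    {"x": 0, "y": 0, "z": -35, "rx": 0, "ry": 0, "rz": 0, "fingers": 64},
    {"x": 0, "y": 0, "z": -35, "rx": 0, "ry": 0, "rz": 0, "fingers": 64},
    {"x": 0, "y": 0, "z": -20, "rx": 0, "ry": 0, "rz": 0, "fingers": 64},
    {"x": 0, "y": 0, "z": -5, "rx": 0, "ry": 0, "rz": 0, "fingers": 64},
    {"x": 0, "y": 0, "z": 0, "rx": 0, "ry": 0, "rz": 0, "fingers": 64},
    {"x": 0, "y": 0, "z": 0, "rx": 0, "ry": 0, "rz": 0, "fingers": 64},
  ],
)

```text
t: 23.68
tool_pos: [0.3935, 0.3751, 0.247]
tcp_rot: [[-0.652, -0.759, -0.001], [-0.759, 0.652, -0.0], [0.001, 0.0, -1.0]]
force: [-0.3, 0.4, -1.2]
opening: 0.756
grasp_force: 0.0
```

```bash
python3 - <<'E'
from h import *
o=r.observe();print(o["t"],o["force"],o["opening"])
s=r.grab_frame("side")[:,:,::-1];cv2.imwrite("pics/d7.png",s)
h=cv2.cvtColor(s.copy(),cv2.COLOR_BGR2HSV);g=h[:,:,2]
c=h[125:210,195:275]
for row in c[::2]: print("".join("#" if (p[1]<50 and p[2]>175) else "+" if (p[1]<60 and p[2]>90) else "." for p in row))
for z in(.002,.092):print(z,proj("side",[.3925,.375,z])-[195,125],(proj("side",[.4145,.375,z])-proj("side",[.3705,.375,z]))[0])
E
```

```text
23.6833 [-0.27945811  0.43851619 -1.1628818 ] 0.7555410347829499
..............................##########################+....+##################
................................##################################+#############
..................................###############################++#############
.....................................+###########################+##############
............................+.............######################################
...................+...........................+#############################+..
..................+............+...................+###############+............
..................+.................................+##############+............
...............................+.....................+++++++++#####+............
...............................+....................+++++++++++####+............
................................+..................+++++++++++....#++...........
................................+..................+++++++++++.....++...........
.................................+..................++++++++++.
[... 1849 characters left out ...]
...............................
........................+++###############+##+..................................
............................++++++#####+++................++++..................
............................................................+...+...............
................................................................................
...............................................................+++++............
..........................................................++++++++++............
..........................................................+++++++++.............
0.002 [36.65496078 65.72030196] 17.755308963054034
0.092 [34.39253138 36.44236386] 18.692462408202147
```

The masks show the shaker upright in the middle of the bowl, with the bowl rim unmoved and level. I hand it in.

```bash
python3 -c "
from bench import r
print(r.finish_job())"
```

```text
the job is handed in; nothing more can be done
None
```

I handed the job in: with the key held down the pan rose slightly (about 1.7 mm, so just under 120 g), and the shaker now stands upright in the bowl; the hand-in gave no verdict.

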